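Put the optomechanics away in their bins

ROBOT

A 6-joint arm with a two-finger parallel gripper is mounted at the origin on the work surface. World frame = base frame: x ahead of the robot, y to its left, z up, the work surface at z = 0. Lengths are in m, angles in rad, forces in N, time in s.
With the tool pointing down it reaches from about 0.275 to 0.725 m from the base axis. Payload 5.6 kg.
Tool frame: the origin (TCP) lies on the centre line of the jaws, within the pads' length; the fingertips stand 14 mm ahead of it and the grasp point (between the pads) lies 5 mm behind it; z points along the fingers, y is the direction in which the jaws open and shut (so a half turn about z gives the same grasp; the last joint's range is limited). The gripper opens to 85 mm and grips with 20 to 120 N. Pads are 22 mm wide; open, the fingers measure 114 mm over their backs; the gripper's body (76 mm by 85 mm) begins 54 mm behind the grasp point. The pads swing forward as they close: fully open they stand 13 mm farther back than shut.
Start: joints at [1.444, 0.255, 0.108, 0, -1.424, -0.285], TCP at [0.22, 0.504, 0.245] pointing down, gripper open.
Joint ranges: [-2.95, 2.95], [-1.21, 1.97], [-1.09, 1.5], [-2.87, 1.71], [-2.94, -0.07], [-3.05, 3.05]. Speed limits (rad/s): [2.57, 2.57, 3.14, 3.14, 3.14, 3.14].

INTERFACE

Orientations are given as [roll, pitch, yaw] about the fixed x, y, z axes, in that order (R = Rz(yaw) Ry(pitch) Rx(roll)).
In Python, from station import ctrl gives the robot as it stands.
- The arm moves only by the shell command python3 -m inch 'ROWS' [OPENING] [FORCE]. ROWS is JSON, a list that holds one entry, the list of rows, each a list of 4 numbers: the shift along the tool's x, y, z in m, then the turn about the tool's z in degrees. A call has 1 to 12 rows; each row shifts and turns the commanded pose from where the row before left it, along the tool's axes as they then stand; what a row does not reach is not made up. A row lasts 1/8 s, in which the tool goes at most 62.5 mm and 10.7 degrees, less where a joint would pass 70% of its speed; a pose out of reach is approached as far as the arm can. A call with a gripper value outside its range is refused whole. OPENING is the closure in counts, from 0 (fully open) to 255 (shut), set as the call begins (- or left out, the last holds). The fingers move at their own pace and stop on an object; FORCE is the grip in N (left out, the last holds). Time passes only in rows, so rows that do not move let the fingers close. It gives the time, the measured TCP pose, the force and the opening at its end, in the units of the state.
- ctrl.get_state(): the state, without advancing time (a new reading comes with each control period).
- ctrl.grab_frame(name): name is "side" or "top"; returns a dict with "pixels" (400x640x3 uint8, red, green, blue), "range_z" (400x640 float32, m along the optical axis (not along the pixel's ray), 0 where there is no reading), "fx", "fy", "cx", "cy" (pixels), "cam_to_world" (4x4, takes a point from camera to world coordinates). Camera axes: x right, y down, z forward; pixel columns grow to the right and rows downward; lengths in m; the calibration is good to about 2 mm. A picture is of the moment at which its call begins.
- ctrl.job_done(): hands the job in, once; it reports no verdict.
Trained networks look in a picture, given as the dict that the camera call returned (one of the last four; its "shot" number tells which), for a name from the list of things; names that differ only in an ending like _2 or _b are one class to them, and where a whole thing is asked for, a point or a joint stands for the part that bears it (a point fixed in the world has none). Each returns a list of dicts, best first, with "p" (0 to 1); they miss things now and then, are a little off and sometimes report something else, mostly with a low value. They report only what shows in the picture. A call takes as long as a camera call. They do not tell look-alikes from the thing itself.
- ctrl.recognise(label, picture): "rect" ([left, top, right, bottom] in pixels, round what is visible of it).
The state is a dict: "time_s": time; "joint_positions": joint angles; "qvel": joint speeds; "effort": joint torques, N m; "ee_pos": TCP position; "ee_rot": TCP orientation; "wrist_force": force on the tool from outside, world axes, zero at the start; "torque": the same for the moment, N m; "finger_gap": finger opening in m.
Only numpy, scipy, OpenCV 4.12 (cv2) and the standard library are available. Lean on these libraries where they do the work, as an engineer would, in place of code of your own. Each camera call takes 0.05 s, during which the arm holds its last target. There are 200 camera calls.

TASK

The optics set-up has been taken down: put the five loose parts away, each in the empty front compartment of the bin whose back compartment already holds parts of the same kind and length. Lay the three posts and the lens mount flat on the floor of their compartments, not on top of one another, and leave the post holder standing upright as its fellows do. Set every part down gently, never dropping it, and do not shift or tip the tub of screws.

Things in the scene. Friction and masses are not known exactly. Their poses are not given: they have to be found in the camera images.
- long_post_mid (a point): Loose optical post, bright stainless cylinder 12.7 mm diameter, 100 mm long, about 100 g, lying on the bench. The point is its centre, half-way up and along; x runs along its length.
- short_post_a_mid (a point): Loose optical post, one of two short ones alike: bright stainless cylinder 12.7 mm diameter, 50 mm long, about 50 g, lying on the bench. The point is its centre, half-way up and along; x runs along its length.
- short_post_b_mid (a point): Loose optical post, one of two short ones alike: bright stainless cylinder 12.7 mm diameter, 50 mm long, about 50 g, lying on the bench. The point is its centre, half-way up and along; x runs along its length.
- post_holder_mid (a point): Loose post holder, dark upright tube 25 mm diameter, 50 mm tall, about 60 g, with an open bore on top and a brass thumbscrew (12 mm diameter, 38 mm above the foot) that reaches 26.5 mm from the axis towards its +x. The point is on the axis, half-way up; z is the tube's axis, up.
- lens_mount_mid (a point): Loose lens mount, dark ring 31 mm outer diameter, 11 mm thick, about 30 g, with a glass lens in it, lying flat on the bench. The point is its centre, half-way up; z is the optical axis, up at the start.
- bin_long: Grey bin, fixed, 140 mm deep (x) x 130 wide (y); back compartment (+x) stocked with four 100 mm posts. Divider 31 high parts off the empty front compartment: x -67 to 12, y -62 to 62, middle x -27, floor at z 3. Back and rear sides 50 high, lip (x -70) and front of the sides 30 high; walls 3 thick. Origin: centre of underside; x from lip (robot side) to back, z up. All mm.
- bin_short: Grey bin, fixed, 140 mm deep (x) x 130 wide (y); back compartment (+x) stocked with seven 50 mm posts. Divider 31 high parts off the empty front compartment: x -67 to 12, y -62 to 62, middle x -27, floor at z 3. Back and rear sides 50 high, lip (x -70) and front of the sides 30 high; walls 3 thick. Origin: centre of underside; x from lip (robot side) to back, z up. All mm.
- bin_holder: Grey bin, fixed, 140 mm deep (x) x 130 wide (y); back compartment (+x) stocked with three upright post holders. Divider 31 high parts off the empty front compartment: x -67 to 12, y -62 to 62, middle x -27, floor at z 3. Back and rear sides 50 high, lip (x -70) and front of the sides 30 high; walls 3 thick. Origin: centre of underside; x from lip (robot side) to back, z up. All mm.
- bin_lens: Grey bin, fixed, 140 mm deep (x) x 130 wide (y); back compartment (+x) stocked with four flat lens mounts. Divider 31 high parts off the empty front compartment: x -67 to 12, y -62 to 62, middle x -27, floor at z 3. Back and rear sides 50 high, lip (x -70) and front of the sides 30 high; walls 3 thick. Origin: centre of underside; x from lip (robot side) to back, z up. All mm.
- screw_tub: Bystander: open round white tub of screws, 60 mm across the rim, 28 mm high, standing loose among the parts. Origin: centre of the underside.
Things that resemble listed ones, but are neither listed nor needed, are in the scene too. Leave any purple look-alike of the bin_lens alone.

How it is judged:
By the outcome, as a careful person would: the job done as asked, in the order asked, and still so for the second after the job is handed in, with the robot touching nothing.
It also fails if it takes over 112 s, if anything falls off the work surface, if the arm or the gripper's body presses on something with over 40 N, if the wrist force passes 120 N, or if a joint passes its speed limit or range.

## Working session

There is one attempt and no reset: what is moved stays moved. The work goes in short steps, Python scripts to look and compute and a shell command to move; the robot and the scene stay as the last step left them, time stands still between calls to the robot, and variables do not carry over. Pictures are saved under pics/ and viewed, about 12 in all and at most 16, crops included, and the job is handed in when it is done.

```bash
mkdir -p pics; ls; cat > h.py <<'E'
import numpy as np, cv2
from station import ctrl
def save(f,name,crop=None,scale=1):
    im=f["pixels"][:,:,::-1]
    if crop: l,t,r,b=crop; im=im[t:b,l:r]
    cv2.imwrite("pics/"+name,cv2.resize(im,None,fx=scale,fy=scale,interpolation=cv2.INTER_CUBIC))
def cloud(f):
    z=f["range_z"]; v,u=np.mgrid[:z.shape[0],:z.shape[1]]
    P=np.stack([(u-f["cx"])/f["fx"]*z,(v-f["cy"])/f["fy"]*z,z,np.ones_like(z)],-1)
    W=(P@np.array(f["cam_to_world"]).T)[...,:3]; W[z==0]=np.nan
    return W
E
python3 - <<'E'
from h import *
s=ctrl.get_state(); print(s)
for n in("top","side"):
    f=ctrl.grab_frame(n); save(f,n+"0.png",scale=1.25); np.save("pics/"+n+"0.npy",cloud(f)); print(n,f["fx"],np.round(f["cam_to_world"],3).tolist())
    W=cloud(f)
    for l in("long_post_mid","short_post_a_mid","post_holder_mid","lens_mount_mid","bin_long","bin_short","bin_holder","bin_lens","screw_tub"):
        for r in ctrl.recognise(l,f):
            if r["p"]<.2: continue
            a,b,c,d=map(int,r["rect"]); print(l,round(r["p"],2),[a,b,c,d],np.round(np.nanmedian(W[b:d+1,a:c+1].reshape(-1,3),0),3))
E
```

```text
pics
{'time_s': 0.0, 'joint_positions': array([ 1.44357259e+00,  2.55757226e-01,  1.07028833e-01, -4.79276078e-04,
       -1.42391948e+00, -2.84548962e-01]), 'qvel': array([ 2.70890015e-03,  3.08037048e-05,  7.81470746e-04, -1.91694773e-03,
       -2.58543048e-03,  1.01648664e-04]), 'effort': array([-1.14851255e-04, -3.86627126e+01,  2.37941462e+01,  5.36484897e+00,
       -6.11080992e-03,  5.32830228e-06]), 'ee_pos': array([0.21991112, 0.50361321, 0.24439931]), 'ee_rot': array([ 3.13968249e+00, -6.48522178e-05, -4.11843222e-01]), 'wrist_force': array([-0.09120972,  0.0373155 ,  0.39904971]), 'torque': array([-0.05200709, -0.02777324,  0.01069301]), 'finger_gap': 0.08564670646757015}
top 369.47710627549975 [[0.027, -0.994, 0.106, 0.297], [-1.0, -0.026, 0.014, -0.013], [-0.011, -0.106, -0.994, 1.071], [0.0, 0.0, 0.0, 1.0]]
long_post_mid 0.63 [356, 185, 384, 210] [ 0.432 -0.139  0.   ]
post_holder_mid 0.5 [273, 187, 284, 199] [0.435 0.124 0.021]
lens_mount_mid 0.41 [277, 133, 282, 144] [0.6   0.131 0.007]
bin_long 0.72 [186, 163, 243, 222] [0.434 0.313 0.004]
bin_short 0.64 [411, 110, 
[... 227 characters left out ...]
4, 332, 145] [0.615 0.006 0.006]
side 482.24127392921025 [[0.863, -0.295, 0.409, -0.13], [-0.504, -0.532, 0.68, -0.91], [0.017, -0.793, -0.609, 0.852], [0.0, 0.0, 0.0, 1.0]]
long_post_mid 0.43 [352, 225, 356, 251] [ 0.437 -0.133  0.011]
post_holder_mid 0.43 [299, 171, 316, 193] [0.444 0.135 0.001]
lens_mount_mid 0.6 [347, 173, 354, 180] [0.59  0.119 0.005]
bin_long 0.74 [251, 134, 305, 176] [0.44  0.332 0.013]
bin_short 0.71 [414, 226, 495, 289] [ 0.616 -0.324  0.007]
bin_holder 0.67 [294, 122, 348, 157] [0.616 0.336 0.018]
bin_lens 0.8 [347, 245, 432, 318] [ 0.421 -0.308  0.005]
bin_lens 0.76 [268, 286, 357, 374] [ 0.195 -0.342  0.003]
screw_tub 0.71 [367, 180, 387, 198] [0.617 0.013 0.014]
```

View pics/top0.png

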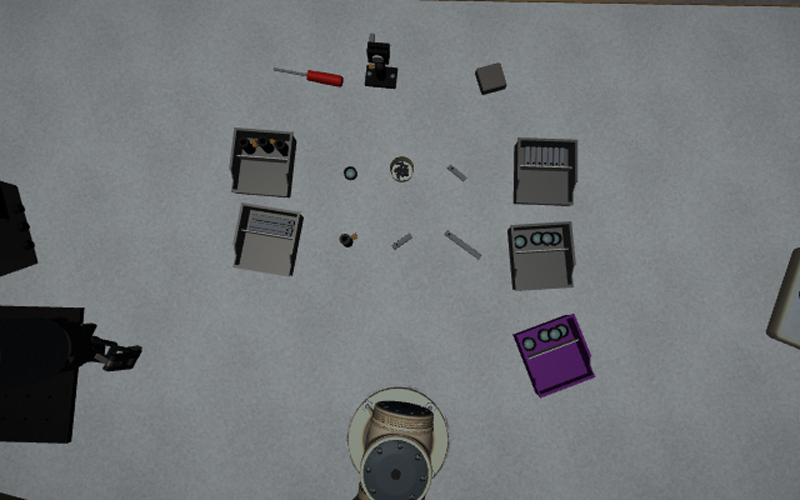

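View pics/side0.png

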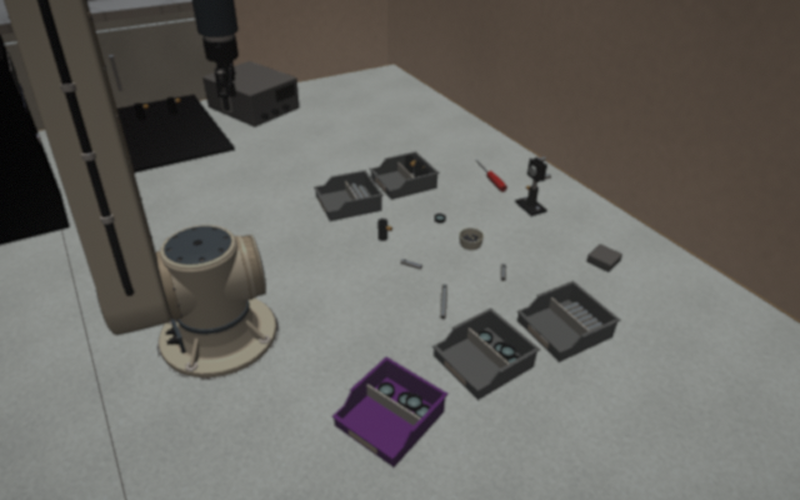

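Top view (800 px scale): the holder is at (347,240), the lens at (350,172), the tub at (402,168), the short posts at (402,241) and (457,173), and the long post at (462,244). Holder bin is at (264,162), long bin (267,240), short bin (545,172) and the grey lens bin (541,256). The purple bin at (553,355) is the decoy. Next I measure poses.

```bash
python3 - <<'E'
from h import *
f=ctrl.grab_frame("top"); W=cloud(f); s=ctrl.grab_frame("side"); Ws=cloud(s)
R={"holder":(268,182,290,202),"lens":(270,130,290,147),"tub":(308,120,336,149),"shortA":(310,183,334,203),"shortB":(352,127,378,149),"long":(350,180,390,212)}
g=f["pixels"].astype(int)
for k,(l,t,r,b) in R.items():
    w=W[t:b,l:r]; bench=np.nanmedian(w[...,2]); m=(w[...,2]>bench+.0035)
    lab=f["pixels"][t:b,l:r].astype(float); med=np.median(lab.reshape(-1,3),0)
    m2=np.abs(lab-med).sum(-1)>45
    for nm,mm in(("z",m),("rgb",m2)):
        if mm.sum()<4: print(k,nm,mm.sum()); continue
        P=w[mm]; c,sz,a=cv2.minAreaRect(P[:,:2].astype(np.float32)*1000)
        d=P[:,:2]-P[:,:2].mean(0); e=np.linalg.svd(d)[2][0]
        print(k,nm,mm.sum(),"mean",np.round(P.mean(0)*1000),"rect",np.round(c),np.round(sz),round(a),"pca yaw",round(np.degrees(np.arctan2(e[1],e[0]))),"zmax",round(P[:,2].max()*1000),"bench",round(bench*1000,1))
for k,(l,t,r,b) in {"long":(180,158,247,226),"short":(405,105,465,170),"holder":(178,98,239,162),"lens":(400,172,464,237)}.items():
    w=W[t:b,l:r].reshape(-1,3); 
    P=w[(w[:,2]>.022)&(w[:,2]<.06)]; c,sz,a=cv2.minAreaRect(P[:,:2].astype(np.float32)*1000); print(k,np.round(c),np.round(sz),round(a,1))
save(f,"crop1.png",(175,95,470,240),2.7)
save(f,"crop2.png",(260,118,395,215),5.9)
E
```

```text
holder z 108 mean [438. 126.  37.] rect [447. 134.] [45. 51.] 41 pca yaw -72 zmax 53 bench 0.4
holder rgb 121 mean [439. 127.  33.] rect [442. 128.] [32. 46.] 6 pca yaw -80 zmax 53 bench 0.4
lens z 93 mean [601. 130.   9.] rect [604. 131.] [49. 29.] 25 pca yaw -132 zmax 16 bench 0.4
lens rgb 104 mean [601. 130.   8.] rect [602. 130.] [33. 31.] 14 pca yaw -144 zmax 16 bench 0.4
tub z 251 mean [614.   9.  16.] rect [612.   8.] [61. 59.] 22 pca yaw -160 zmax 32 bench 1.1Traceback (most recent call last):
  File "<stdin>", line 12, in <module>
    u, s, vh = gufunc(a, signature=signature)
               ~~~~~~^^^^^^^^^^^^^^^^^^^^^^^^
    raise LinAlgError("SVD did not converge")
numpy.linalg.LinAlgError: SVD did not converge
```

```bash
cat >> h.py <<'E'
def onplane(f,u,v,z):
    C=np.array(f["cam_to_world"]); d=np.stack([(u-f["cx"])/f["fx"],(v-f["cy"])/f["fy"],np.ones_like(u,dtype=float)],-1)@C[:3,:3].T
    return C[:3,3]+d*((z-C[2,3])/d[...,2])[...,None]
def blob(f,box,z,thr=45):
    """largest patch differing from the bench inside box, cast on plane z: centroid, minAreaRect (mm), pca yaw"""
    l,t,r,b=box; p=f["pixels"][t:b,l:r].astype(float); D=np.abs(p-np.median(p.reshape(-1,3),0)).sum(-1)
    m=cv2.morphologyEx((D>thr).astype(np.uint8),cv2.MORPH_CLOSE,np.ones((3,3))); n,L,S,_=cv2.connectedComponentsWithStats(m)
    i=1+S[1:,4].argmax(); v,u=np.nonzero(L==i); P=onplane(f,u+l+0.,v+t+0.,z)[:,:2]*1000
    c,sz,a=cv2.minAreaRect(P.astype(np.float32)); w,E=np.linalg.eigh(np.cov(P.T)); e=E[:,1]
    return len(u),np.round(P.mean(0),1),np.round(c,1),np.round(sz),round(a),round(np.degrees(np.arctan2(e[1],e[0]))%180,1)
E
python3 - <<'E'
from h import *
f=ctrl.grab_frame("top"); W=cloud(f)
R={"lens":(270,130,290,147,.008),"shortA":(308,181,336,205,.007),"shortB":(350,125,380,151,.007),"long":(348,178,392,214,.007)}
for k,v in R.items():
    for th in(30,45,70):print(k,th,*blob(f,v[:4],v[4],th))
l,t,r,b=268,182,290,202; w=W[t:b,l:r].reshape(-1,3); T=w[w[:,2]>.044]; print("holder top",len(T),T.mean(0)*1000,cv2.minEnclosingCircle(T[:,:2].astype(np.float32)*1000))
p=f["pixels"][t:b,l:r].astype(int).reshape(-1,3); br=w[(p[:,0]-p[:,2])>45]; print("brass",len(br),np.nanmean(br,0)*1000)
for k,(l,t,r,b) in {"long":(180,158,247,226),"short":(405,105,465,170),"holder":(178,98,239,162),"lens":(400,172,464,237)}.items():
    w=W[t:b,l:r].reshape(-1,3); 
    P=w[(w[:,2]>.025)&(w[:,2]<.055)]; c,sz,a=cv2.minAreaRect(P[:,:2].astype(np.float32)*1000); print(k,np.round(c),np.round(sz),round(a,1))
save(f,"crop1.png",(175,95,470,240),2.7)
save(f,"crop2.png",(260,118,395,215),5.9)
E
```

```text
lens 30 104 [600.7 129.6] [599.9 129.3] [33. 30.] 2 30.1
lens 45 104 [600.7 129.6] [599.9 129.3] [33. 30.] 2 30.1
lens 70 104 [600.7 129.6] [599.9 129.3] [33. 30.] 2 30.1
shortA 30 91 [441.8   3.2] [441.8   3.2] [14. 52.] 35 125.9
shortA 45 91 [441.8   3.2] [441.8   3.2] [14. 52.] 35 125.9
shortA 70 90 [441.6   3.5] [441.6   3.5] [14. 52.] 35 126.0
shortB 30 89 [ 607.9 -121.5] [ 607.9 -121.5] [51. 15.] 51 51.1
shortB 45 89 [ 607.9 -121.5] [ 607.9 -121.5] [51. 15.] 51 51.1
shortB 70 86 [ 607.3 -121.8] [ 607.9 -121.5] [51. 15.] 51 52.2
long 30 181 [ 437.3 -138. ] [ 437.4 -137.9] [102.  15.] 55 54.9
long 45 179 [ 437.3 -138. ] [ 437.4 -137.9] [100.  15.] 55 54.9
long 70 175 [ 436.8 -138.5] [ 437.  -138.3] [99. 15.] 55 55.1
holder top 46 [438.32431973 128.84993649  49.52810122] ((438.05029296875, 125.38221740722656), 16.282127380371094)
brass 14 [445.11711974 110.71752883  41.70088994]
long [434. 312.] [137. 147.] 82.1
short [ 608. -321.] [135. 148.] 89.3
holder [614. 332.] [138. 149.] 86.5
lens [ 412. -313.] [147. 137.] 5.4
```

```bash
sleep 4; ls pics
```

```text
crop1.png
crop2.png
side0.npy
side0.png
top0.npy
top0.png
```

View pics/crop1.png

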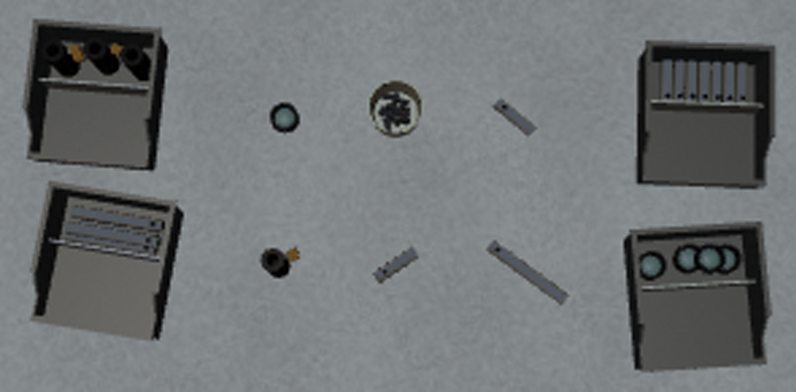

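View pics/crop2.png

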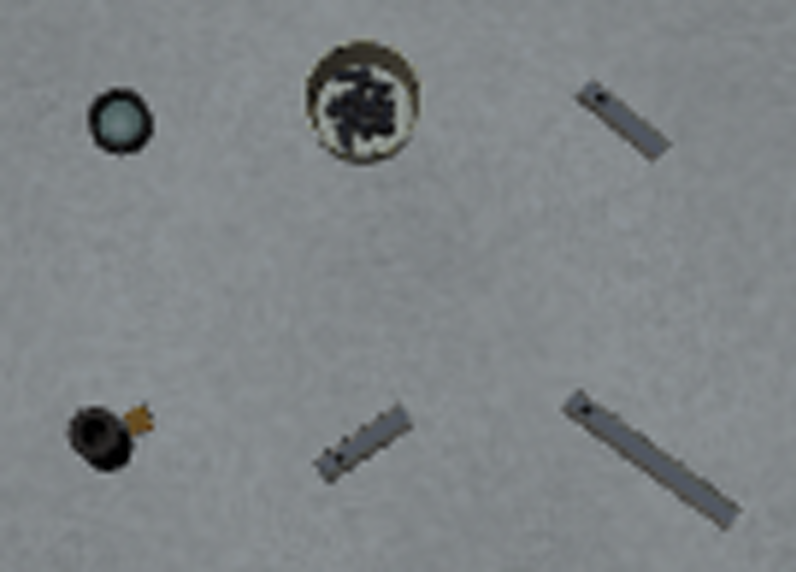

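Top crop: short posts at crop2 (365,443) and (623,120), long post (650,458), holder (98,435) with its brass screw at (140,418), lens (121,122), tub (363,105). The four grey bins' stock matches their labels. The bins still need a fit, and I need a step planner.

```bash
cat >> h.py <<'E'
def plan(x,y,z,yawdeg,half=True):
    """mm, deg -> print tool-frame shift (mm) and tool turn (deg) from the present pose"""
    s=ctrl.get_state(); p=s["ee_pos"]*1000; yw=s["ee_rot"][2]; d=np.array([x,y,z])-p
    X=np.array([np.cos(yw),np.sin(yw)]); Y=np.array([np.sin(yw),-np.cos(yw)])
    t=np.degrees(yw)-yawdeg; t=(t+90)%180-90 if half else (t+180)%360-180
    print("t=%.2f"%s["time_s"],"pos",np.round(p,1),"yaw %.1f"%np.degrees(yw),"rp",np.round(s["ee_rot"][:2],3),"j6 %.2f"%s["joint_positions"][5],"gap %.1f"%(s["finger_gap"]*1000),"F",np.round(s["wrist_force"],1))
    print("  shift now: x %.1f y %.1f z %.1f  turn %.1f"%(d[:2]@X,d[:2]@Y,-d[2],t))
    yt=yw-np.radians(t); X=np.array([np.cos(yt),np.sin(yt)]); Y=np.array([np.sin(yt),-np.cos(yt)]); print("  after turn: x %.1f y %.1f"%(d[:2]@X,d[:2]@Y))
E
python3 - <<'E'
from h import *
from scipy.optimize import least_squares
top=np.load("pics/top0.npy"); side=np.load("pics/side0.npy")
S=np.array([[-68.5,-63.5,-68.5,63.5],[68.5,-63.5,68.5,63.5],[-68.5,-63.5,68.5,-63.5],[-68.5,63.5,68.5,63.5],[13.5,-62,13.5,62]])
def dist(P):
    D=[]
    for a in S:
        A,B=a[:2],a[2:]; t=np.clip(((P-A)@(B-A))/((B-A)@(B-A)),0,1); D.append(np.linalg.norm(P-A-t[:,None]*(B-A),axis=1))
    return np.min(D,0)
for k,(x,y,a) in {"long":(434,312,-8),"short":(608,-321,0),"holder":(614,332,-4),"lens":(412,-313,5)}.items():
    for n,C in(("top",top),("side",side)):
        P=C.reshape(-1,3)*1000; P=P[np.isfinite(P[:,2])&(P[:,2]>22)&(P[:,2]<52)&(np.hypot(P[:,0]-x,P[:,1]-y)<105)][:,:2]
        def f(q):
            c,s=np.cos(q[2]),np.sin(q[2]); return dist((P-q[:2])@np.array([[c,-s],[s,c]]))
        r=min((least_squares(f,[x,y,np.radians(a+d)],loss="soft_l1",f_scale=3) for d in(-8,0,8)),key=lambda r:r.cost)
        c,s=np.cos(r.x[2]),np.sin(r.x[2])
        print(k,n,len(P),np.round(r.x[:2],1),round(np.degrees(r.x[2]),1),"med",round(np.median(f(r.x)),1),"front mid",np.round(r.x[:2]+[-27.5*c,-27.5*s],1))
plan(438,129,130,-68,False)
E
```

```text
long top 810 [435.1 309.7] -7.9 med 1.9 front mid [407.9 313.5]
long side 792 [431. 309.] -8.0 med 2.2 front mid [403.8 312.8]
short top 745 [ 606.7 -321. ] -0.6 med 0.9 front mid [ 579.2 -320.7]
short side 1296 [ 603.6 -324.1] -0.8 med 1.2 front mid [ 576.2 -323.7]
holder top 1017 [612.7 331.3] -3.5 med 1.7 front mid [585.2 333. ]
holder side 751 [611.  330.2] -3.7 med 2.6 front mid [583.6 332. ]
lens top 721 [ 411.6 -312. ] 5.1 med 1.1 front mid [ 384.2 -314.5]
lens side 1465 [ 408.7 -315.1] 5.0 med 1.1 front mid [ 381.3 -317.5]
t=1.15 pos [220.1 504.  245.3] yaw -23.6 rp [3.142 0.   ] j6 -0.28 gap 85.2 F [-0.3  1.1  0. ]
  shift now: x 349.8 y 256.5 z 115.3  turn 44.4
  after turn: x 429.4 y -61.6
```

```bash
python3 -m inch '[[[0.0437,0.0321,0.0144,0],[0.0437,0.0321,0.0144,0],[0.0437,0.0321,0.0144,0],[0.0437,0.0321,0.0144,0],[0.0437,0.0321,0.0144,0],[0.0437,0.0321,0.0144,0],[0.0437,0.0321,0.0144,0],[0.0437,0.0321,0.0144,0],[0,0,0,10.5],[0,0,0,10.5],[0,0,0,10.5],[0,0,0,10.5]]]' 100 20; python3 - <<'E'
from h import *
plan(438,129,130,-68,False)
for n in("side","top"):
    f=ctrl.grab_frame(n); W=cloud(f); p=ctrl.get_state()["ee_pos"]
    m=(np.hypot(W[...,0]-p[0],W[...,1]-p[1])<.08)&(W[...,2]>.07)&(W[...,2]<.2); z=np.sort(W[m][:,2])*1000; print(n,m.sum(),z[:3],np.percentile(z,[2,10]) if len(z) else 0)
    v,u=np.nonzero(m); 
    if n=="side": save(f,"s1.png",(max(0,u.min()-40),max(0,v.min()-40),u.max()+40,v.max()+70),4)
E
```

```text
time_s: 2.65
ee_pos: [0.4378, 0.1287, 0.1302]
ee_rot: [-3.141, 0.0, -1.151]
wrist_force: [1.1, 0.1, 0.4]
finger_gap: 0.0521
t=2.65 pos [437.8 128.7 130.2] yaw -66.0 rp [-3.141  0.   ] j6 -0.21 gap 52.1 F [1.1 0.1 0.4]
  shift now: x -0.2 y -0.3 z 0.2  turn 2.0
  after turn: x -0.2 y -0.3
side 488 [118.55901681 119.06527255 119.09462191] [122.20818982 132.57043882]
top 52 [126.41009239 149.72185953 162.71060188] [149.98163437 165.77922653]
```

View pics/s1.png

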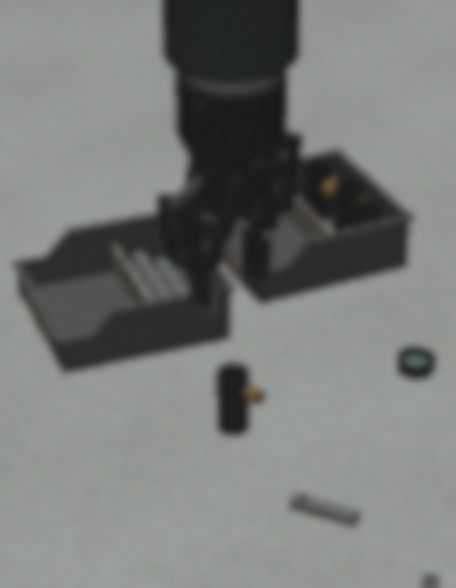

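The open jaws sit above the holder at (232,400), with the screw to its right, between the fingers. I go down and grip.

```bash
python3 -m inch '[[[0,0,0.03,2],[0,0,0.035,0],[0,0,0.025,0],[0,0,0.012,0],[0,0,0,0]]]'; python3 -m inch '[[[0,0,0,0],[0,0,0,0],[0,0,0,0],[0,0,0,0],[0,0,0,0]]]' 255 30
```

```text
time_s: 3.38
ee_pos: [0.4376, 0.1286, 0.0278]
ee_rot: [3.141, -0.0, -1.178]
wrist_force: [-1.0, 0.4, 1.1]
finger_gap: 0.0519
time_s: 4.0
ee_pos: [0.4385, 0.1292, 0.0292]
ee_rot: [-3.139, 0.0, -1.179]
wrist_force: [-0.9, -0.3, 7.0]
finger_gap: 0.0246
```

```bash
python3 -m inch '[[[0,0,-0.01,0],[0,0,-0.04,0],[0,0,-0.05,0],[0,0,0,-10.6],[0,0,0,-10.6],[0,0,0,-10.6],[0,0,0,-10.6],[0,0,0,-10.6],[0,0,0,-10.6]]]'; python3 -c "
from h import *
plan(584,332.5,130,-3.6)"
```

```text
time_s: 5.12
ee_pos: [0.4375, 0.1286, 0.1285]
ee_rot: [-3.141, 0.0, -0.064]
wrist_force: [-0.9, -0.2, -1.2]
finger_gap: 0.0243
t=5.12 pos [437.5 128.6 128.5] yaw -3.6 rp [-3.141  0.   ] j6 0.88 gap 24.3 F [-0.9 -0.2 -1.2]
  shift now: x 133.2 y -212.8 z -1.5  turn -0.0
  after turn: x 133.4 y -212.7
```

```bash
python3 -m inch '[[[0.0267,-0.0425,0,0],[0.0267,-0.0425,0,0],[0.0267,-0.0425,0,0],[0.0267,-0.0425,0,0],[0.0267,-0.0425,0,0],[0,0,0,0],[0,0,0.03,0],[0,0,0.03,0],[0,0,0.02,0],[0,0,0,0]]]'; python3 - <<'E'
from h import *
plan(584,332.5,32,-3.6)
f=ctrl.grab_frame("side"); save(f,"s2.png",(270,90,400,190),6)
E
```

```text
time_s: 6.38
ee_pos: [0.5843, 0.3302, 0.0468]
ee_rot: [3.139, 0.003, -0.07]
wrist_force: [0.5, 0.5, -0.5]
finger_gap: 0.0243
t=6.38 pos [584.3 330.2  46.8] yaw -4.0 rp [3.139e+00 3.000e-03] j6 0.75 gap 24.3 F [ 0.5  0.5 -0.5]
  shift now: x -0.5 y -2.3 z 14.8  turn -0.4
  after turn: x -0.5 y -2.3
```

View pics/s2.png

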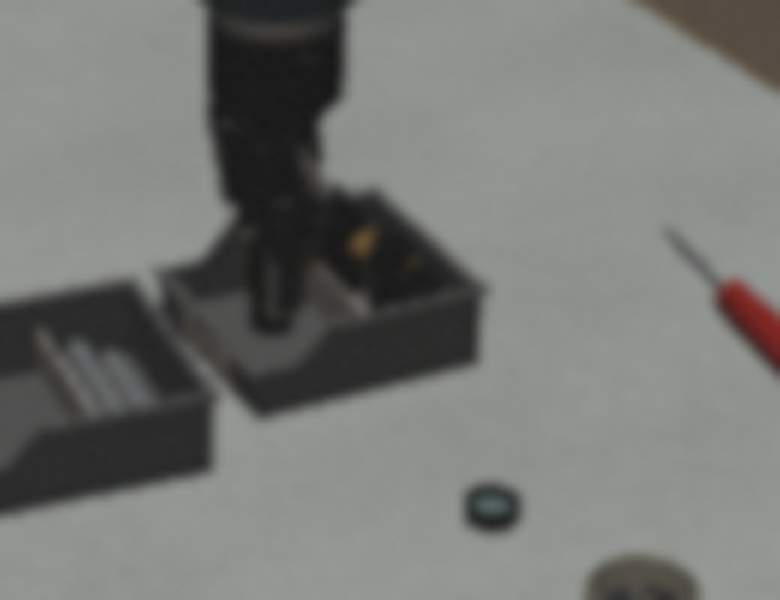

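The holder hangs inside the front compartment at (272,300), clear of the walls. I lower it slowly.

```bash
python3 -m inch '[[[0,-0.001,0.007,0],[0,0,0.004,0],[0,0,0.001,0],[0,0,0,0]]]';  python3 -m inch '[[[0,0,0.001,0],[0,0,0.001,0],[0,0,0,0]]]'
```

```text
time_s: 6.92
ee_pos: [0.5858, 0.3325, 0.0362]
ee_rot: [-3.142, -0.0, -0.07]
wrist_force: [0.3, 0.9, 0.5]
finger_gap: 0.0243
time_s: 7.3
ee_pos: [0.5857, 0.3324, 0.034]
ee_rot: [3.141, 0.0, -0.07]
wrist_force: [-0.1, 0.1, -0.5]
finger_gap: 0.0239
```

```bash
python3 -m inch '[[[0,0,0.001,0],[0,0,0.0005,0],[0,0,0,0]]]';  python3 -m inch '[[[0,0,0.0007,0],[0,0,0,0]]]'
```

```text
time_s: 7.68
ee_pos: [0.5857, 0.3325, 0.0325]
ee_rot: [3.142, 0.0, -0.07]
wrist_force: [0.1, -0.7, -0.8]
finger_gap: 0.0238
time_s: 7.92
ee_pos: [0.5858, 0.3325, 0.0322]
ee_rot: [-3.141, -0.0, -0.07]
wrist_force: [-1.1, -0.5, 1.8]
finger_gap: 0.0244
```

```bash
python3 -m inch '[[[0,0,0.0006,0],[0,0,0,0]]]';  python3 -m inch '[[[0,0,0.0005,0],[0,0,0,0]]]'
```

```text
time_s: 8.18
ee_pos: [0.5859, 0.3325, 0.0323]
ee_rot: [-3.141, -0.001, -0.069]
wrist_force: [-2.5, -0.8, 4.7]
finger_gap: 0.0242
time_s: 8.43
ee_pos: [0.5859, 0.3324, 0.0322]
ee_rot: [-3.141, -0.001, -0.069]
wrist_force: [-4.6, -1.1, 7.8]
finger_gap: 0.0241
```

Contact, with upward force rising to 7.8 N. I release, rise, and plan for the lens mount.

```bash
python3 -m inch '[[[0,0,0,0],[0,0,0,0],[0,0,0,0],[0,0,0,0]]]' 110 30; python3 -m inch '[[[0,0,-0.01,0],[0,0,-0.03,0],[0,0,-0.03,0],[0,0,-0.03,0],[0,0,0,0]]]'; python3 -c "
from h import *
plan(600.5,129.5,110,-3.6)"
```

```text
time_s: 8.93
ee_pos: [0.5857, 0.3324, 0.0305]
ee_rot: [3.141, 0.0, -0.07]
wrist_force: [-0.5, -0.4, 0.0]
finger_gap: 0.0486
time_s: 9.55
ee_pos: [0.5874, 0.3334, 0.135]
ee_rot: [-3.137, -0.006, -0.069]
wrist_force: [-0.6, -0.7, 0.3]
finger_gap: 0.0486
t=9.55 pos [587.4 333.4 135. ] yaw -4.0 rp [-3.137 -0.006] j6 0.75 gap 48.6 F [-0.6 -0.7  0.3]
  shift now: x 27.2 y 202.5 z 25.0  turn -0.4
  after turn: x 25.9 y 202.7
```

```bash
python3 -m inch '[[[0.005,0.0405,0.01,0],[0.005,0.0405,0.01,0],[0.005,0.0405,0.01,0],[0.005,0.0405,0.01,0],[0.005,0.0405,0.01,0],[0,0,0.01,0],[0,0,0,0]]]'; python3 - <<'E'
from h import *
plan(600.5,129.5,17,-3.6)
f=ctrl.grab_frame("side"); save(f,"s3.png",(270,90,400,190),6)
E
```

```text
time_s: 10.42
ee_pos: [0.596, 0.1286, 0.0698]
ee_rot: [3.141, 0.002, -0.07]
wrist_force: [0.8, 0.7, 0.6]
finger_gap: 0.0484
t=10.43 pos [596.  128.6  69.8] yaw -4.0 rp [3.141e+00 2.000e-03] j6 1.03 gap 48.4 F [0.8 0.7 0.6]
  shift now: x 4.5 y -1.2 z 52.8  turn -0.4
  after turn: x 4.5 y -1.2
```

View pics/s3.png

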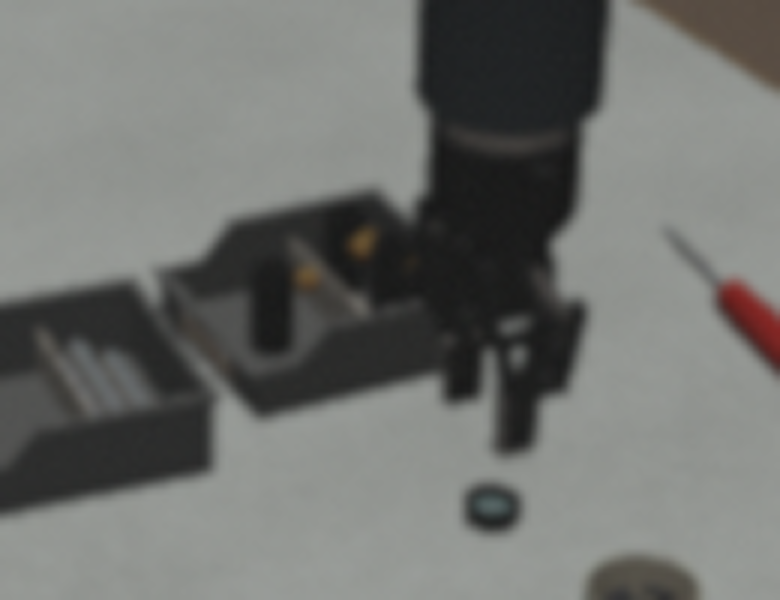

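The holder stands upright in its bin at (272,305), and the jaws are above the lens at (492,507). I descend with the small correction.

```bash
python3 -m inch '[[[0.0045,-0.001,0.02,0],[0,0,0.02,0],[0,0,0.01,0],[0,0,0.0035,0],[0,0,0,0],[0,0,0,0]]]'; python3 -m inch '[[[0,0,0,0],[0,0,0,0],[0,0,0,0],[0,0,0,0],[0,0,0,0]]]' 255 25
```

```text
time_s: 11.22
ee_pos: [0.6016, 0.1297, 0.0181]
ee_rot: [-3.141, -0.001, -0.069]
wrist_force: [0.1, -0.1, 0.3]
finger_gap: 0.0485
time_s: 11.85
ee_pos: [0.6016, 0.1295, 0.018]
ee_rot: [-3.141, -0.001, -0.07]
wrist_force: [-1.3, 0.4, 5.4]
finger_gap: 0.0295
```

```bash
python3 -m inch '[[[0,0,-0.01,0],[0,0,-0.04,0],[0,0,-0.04,-9],[0,0,0,0]]]'; python3 - <<'E'
from h import *
plan(383.5,-315,110,5)
f=ctrl.grab_frame("side"); save(f,"s4.png",(310,90,440,190),6)
E
```

```text
time_s: 12.35
ee_pos: [0.6034, 0.13, 0.1116]
ee_rot: [-3.14, -0.007, 0.089]
wrist_force: [0.7, 0.6, 0.7]
finger_gap: 0.0297
t=12.35 pos [603.4 130.  111.6] yaw 5.1 rp [-3.14  -0.007] j6 1.19 gap 29.7 F [0.7 0.6 0.7]
  shift now: x -258.5 y 423.7 z 1.6  turn 0.1
  after turn: x -257.8 y 424.1
```

View pics/s4.png

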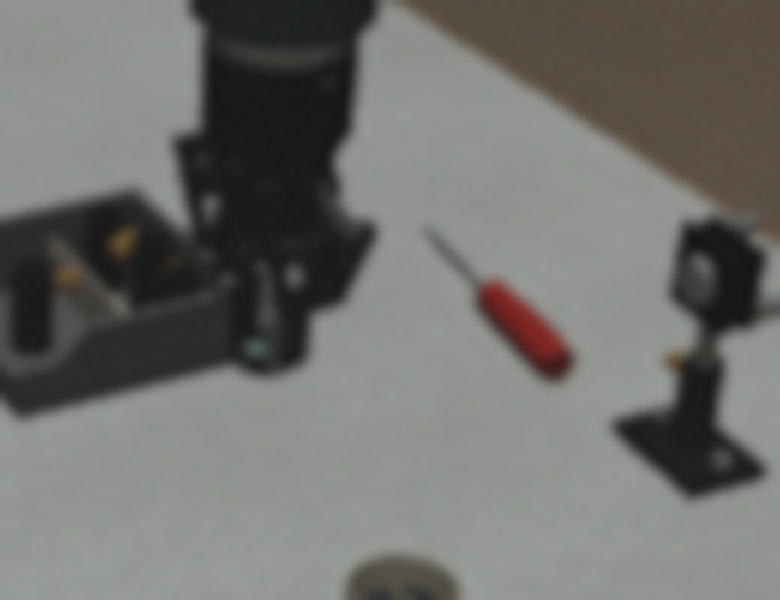

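The lens is held, glass visible at (255,348). I carry it to the lens bin.

```bash
python3 -m inch '[[[-0.0257,0.0424,0,0],[-0.0257,0.0424,0,0],[-0.0257,0.0424,0,0],[-0.0257,0.0424,0,0],[-0.0257,0.0424,0,0],[-0.0257,0.0424,0,0],[-0.0257,0.0424,0,0],[-0.0257,0.0424,0,0],[-0.0257,0.0424,0,0],[-0.0257,0.0424,0,0],[0,0,0,0],[0,0,0,0]]]'; python3 - <<'E'
from h import *
plan(383.5,-315,22,5)
E
```

```text
time_s: 13.9
ee_pos: [0.3816, -0.3151, 0.1065]
ee_rot: [-3.14, 0.001, 0.086]
wrist_force: [0.2, 0.2, -0.3]
finger_gap: 0.0291
t=13.90 pos [ 381.6 -315.1  106.5] yaw 4.9 rp [-3.14e+00  1.00e-03] j6 2.03 gap 29.1 F [ 0.2  0.2 -0.3]
  shift now: x 1.9 y 0.1 z 84.5  turn -0.1
  after turn: x 1.9 y 0.1
```

```bash
python3 -m inch '[[[0.002,0,0.03,0],[0,0,0.03,0],[0,0,0.017,0],[0,0,0.004,0],[0,0,0,0]]]'; python3 -m inch '[[[0,0,0.001,0],[0,0,0.001,0],[0,0,0.001,0],[0,0,0,0]]]'
```

```text
time_s: 14.52
ee_pos: [0.3847, -0.3148, 0.0265]
ee_rot: [3.141, -0.0, 0.089]
wrist_force: [-0.3, -0.5, 0.8]
finger_gap: 0.0293
time_s: 15.02
ee_pos: [0.3841, -0.3153, 0.0233]
ee_rot: [3.142, -0.0, 0.087]
wrist_force: [0.3, 0.5, 0.5]
finger_gap: 0.0288
```

```bash
python3 -m inch '[[[0,0,0.001,0],[0,0,0.0006,0],[0,0,0,0]]]'; python3 -m inch '[[[0,0,0.0006,0],[0,0,0,0]]]'; python3 -m inch '[[[0,0,0.0006,0],[0,0,0,0]]]'
```

```text
time_s: 15.4
ee_pos: [0.3841, -0.3153, 0.0216]
ee_rot: [-3.142, 0.0, 0.087]
wrist_force: [-0.8, 0.6, 0.0]
finger_gap: 0.0293
time_s: 15.65
ee_pos: [0.3841, -0.3153, 0.0211]
ee_rot: [3.142, -0.0, 0.087]
wrist_force: [0.6, 0.1, -0.3]
finger_gap: 0.0291
time_s: 15.9
ee_pos: [0.3841, -0.3153, 0.021]
ee_rot: [3.141, -0.0, 0.088]
wrist_force: [-2.1, 2.2, 5.1]
finger_gap: 0.0295
```

```bash
python3 -m inch '[[[0,0,0,0],[0,0,0,0],[0,0,0,0],[0,0,0,0]]]' 110 30; python3 -m inch '[[[0,0,-0.01,0],[0,0,-0.03,0],[0,0,-0.03,0],[0,0,-0.02,0],[0,0,0,0],[0,0,0,0]]]'; python3 -c "
from h import *
plan(437.2,-138,90,55)
f=ctrl.grab_frame('top');save(f,'t4.png',(350,105,470,240),4.4)"
```

```text
time_s: 16.4
ee_pos: [0.3841, -0.3153, 0.0204]
ee_rot: [-3.142, 0.0, 0.087]
wrist_force: [0.4, -0.1, 0.1]
finger_gap: 0.0485
time_s: 17.15
ee_pos: [0.3837, -0.315, 0.1101]
ee_rot: [-3.141, 0.0, 0.087]
wrist_force: [0.3, -0.4, -0.4]
finger_gap: 0.0487
t=17.15 pos [ 383.7 -315.   110.1] yaw 5.0 rp [-3.141  0.   ] j6 2.03 gap 48.7 F [ 0.3 -0.4 -0.4]
  shift now: x 68.7 y -171.6 z 20.1  turn -50.0
  after turn: x 175.6 y -57.7
```

View pics/t4.png

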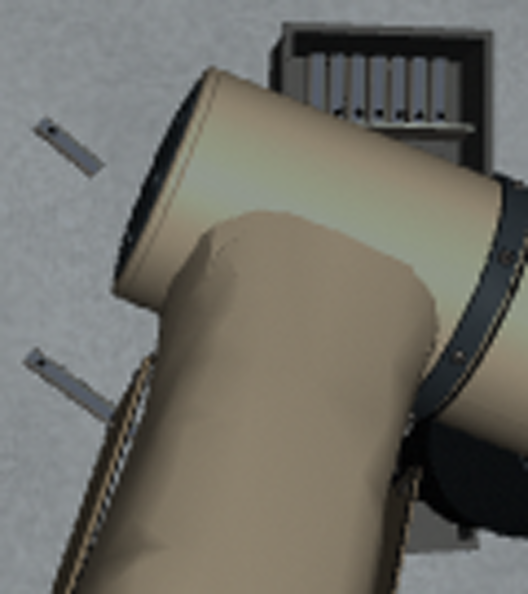

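Viewed: the arm hides the lens bin in the top view, so I'll check the lens later. Next is the long post.

```bash
python3 -m inch '[[[0.0172,-0.0429,0,0],[0.0172,-0.0429,0,0],[0.0172,-0.0429,0,0],[0.0172,-0.0429,0,0],[0,0,0.01,-10],[0,0,0.01,-10],[0,0,0.01,-10],[0,0,0.01,-10],[0,0,0,-10],[0,0,0,0]]]' 150; python3 -c "
from h import *
plan(437.2,-138,17,55)
f=ctrl.grab_frame('side');save(f,'s5.png',(300,190,430,290),6)"
```

```text
time_s: 18.45
ee_pos: [0.4371, -0.1383, 0.0697]
ee_rot: [-3.14, 0.001, 0.958]
wrist_force: [0.1, -0.5, -0.5]
finger_gap: 0.0351
t=18.45 pos [ 437.1 -138.3   69.7] yaw 54.9 rp [-3.14e+00  1.00e-03] j6 2.49 gap 35.1 F [ 0.1 -0.5 -0.5]
  shift now: x 0.3 y -0.1 z 52.7  turn -0.1
  after turn: x 0.3 y -0.1
```

View pics/s5.png

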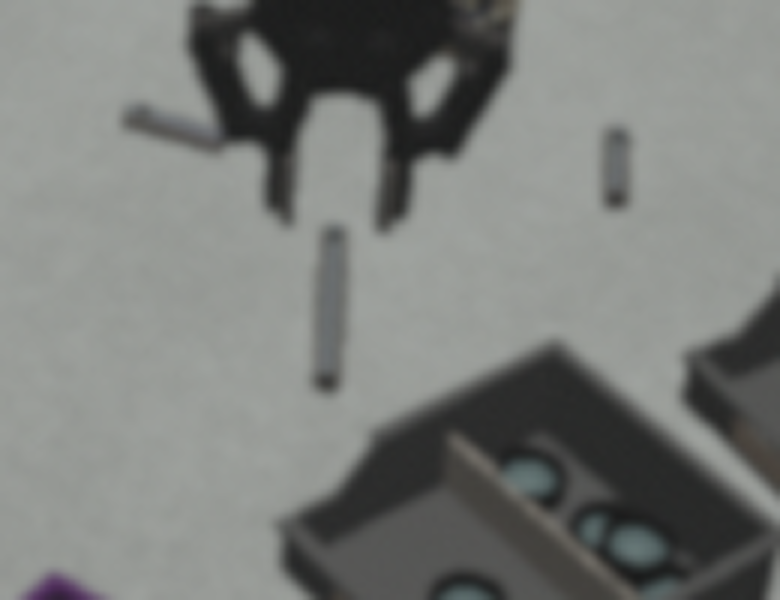

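The long post at (330,310) is centred between the jaws (285 to 395), and the lens mount lies in the bin's front compartment at (465,590). I descend and grip.

```bash
python3 -m inch '[[[0,0,0.02,0],[0,0,0.02,0],[0,0,0.01,0],[0,0,0.003,0],[0,0,0,0]]]'; python3 -m inch '[[[0,0,0,0],[0,0,0,0],[0,0,0,0],[0,0,0,0],[0,0,0,0]]]' 255 40
```

```text
time_s: 19.12
ee_pos: [0.438, -0.1383, 0.0178]
ee_rot: [3.141, -0.0, 0.96]
wrist_force: [0.2, 1.2, -0.8]
finger_gap: 0.0349
time_s: 19.75
ee_pos: [0.4382, -0.1383, 0.0182]
ee_rot: [3.141, -0.001, 0.96]
wrist_force: [-1.7, 1.4, 6.3]
finger_gap: 0.0108
```

```bash
python3 -m inch '[[[0,0,-0.01,0],[0,0,-0.04,0],[0,0,-0.05,0],[0,0,0,-9],[0,0,0,-9],[0,0,0,-9],[0,0,0,0]]]'; python3 -c "
from h import *
plan(406.5,313,110,82)"
```

```text
time_s: 20.62
ee_pos: [0.4375, -0.1383, 0.1177]
ee_rot: [3.142, -0.0, 1.43]
wrist_force: [-0.2, -0.1, -0.4]
finger_gap: 0.0105
t=20.62 pos [ 437.5 -138.3  117.7] yaw 81.9 rp [ 3.142 -0.   ] j6 2.96 gap 10.5 F [-0.2 -0.1 -0.4]
  shift now: x 442.4 y -94.1 z 7.7  turn -0.1
  after turn: x 442.6 y -93.5
```

```bash
python3 -m inch '[[[0.0492,-0.0104,0,0],[0.0492,-0.0104,0,0],[0.0492,-0.0104,0,0],[0.0492,-0.0104,0,0],[0.0492,-0.0104,0,0],[0.0492,-0.0104,0,0],[0.0492,-0.0104,0,0],[0.0492,-0.0104,0,0],[0.0492,-0.0104,0,0],[0,0,0,0],[0,0,0,0]]]'; python3 -c "
from h import *
plan(406.5,313,22,82)
f=ctrl.grab_frame('side');save(f,'s6.png',(230,80,360,180),6)"
```

```text
time_s: 22.0
ee_pos: [0.4062, 0.3129, 0.1173]
ee_rot: [-3.141, 0.001, 1.429]
wrist_force: [-0.1, -0.4, -1.5]
finger_gap: 0.0106
t=22.00 pos [406.2 312.9 117.3] yaw 81.9 rp [-3.141e+00  1.000e-03] j6 2.04 gap 10.6 F [-0.1 -0.4 -1.5]
  shift now: x 0.1 y 0.2 z 95.3  turn -0.1
  after turn: x 0.1 y 0.2
```

View pics/s6.png

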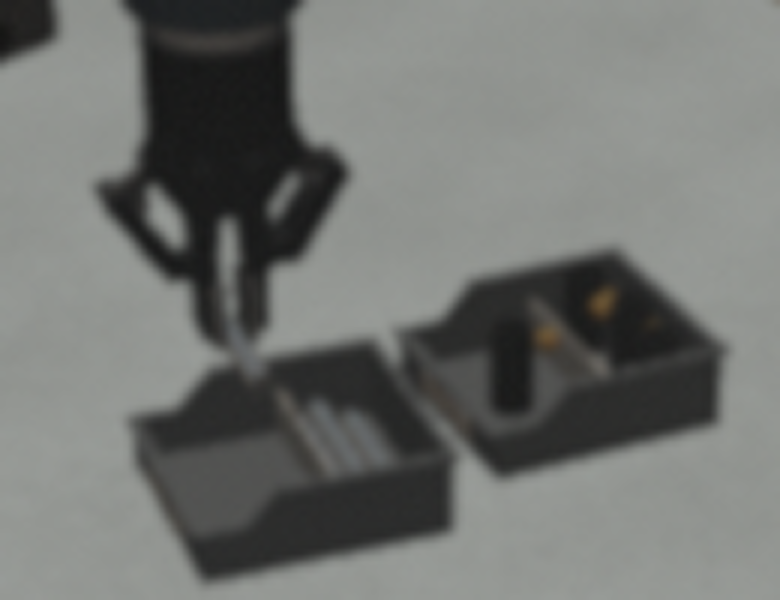

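The post is held parallel to the divider at (240,350) over the front compartment. I lower it.

```bash
python3 -m inch '[[[0,0,0.03,0],[0,0,0.03,0],[0,0,0.015,0],[0,0,0.005,0],[0,0,0,0]]]'; python3 -m inch '[[[0,0,0.006,0],[0,0,0.004,0],[0,0,0.002,0],[0,0,0,0]]]'; python3 -m inch '[[[0,0,0.001,0],[0,0,0.001,0],[0,0,0,0]]]'
```

```text
time_s: 22.68
ee_pos: [0.407, 0.3133, 0.0381]
ee_rot: [3.141, -0.001, 1.431]
wrist_force: [0.7, 0.7, -0.7]
finger_gap: 0.0108
time_s: 23.18
ee_pos: [0.4065, 0.3132, 0.0254]
ee_rot: [-3.141, 0.0, 1.431]
wrist_force: [-0.2, -1.2, -0.3]
finger_gap: 0.0108
time_s: 23.55
ee_pos: [0.4065, 0.3132, 0.0234]
ee_rot: [-3.142, 0.0, 1.431]
wrist_force: [0.4, -0.1, -1.0]
finger_gap: 0.0109
```

```bash
python3 -m inch '[[[0,0,0.001,0],[0,0,0.0005,0],[0,0,0,0]]]'; python3 -m inch '[[[0,0,0.0006,0],[0,0,0,0]]]'; python3 -m inch '[[[0,0,0.0006,0],[0,0,0,0]]]'
```

```text
time_s: 23.92
ee_pos: [0.4065, 0.3132, 0.0219]
ee_rot: [-3.142, 0.0, 1.431]
wrist_force: [0.2, 0.1, -1.4]
finger_gap: 0.0103
time_s: 24.18
ee_pos: [0.4065, 0.3132, 0.0213]
ee_rot: [-3.142, 0.0, 1.431]
wrist_force: [-0.2, -0.3, -1.3]
finger_gap: 0.0108
time_s: 24.42
ee_pos: [0.4066, 0.3132, 0.0212]
ee_rot: [3.141, -0.0, 1.431]
wrist_force: [-1.1, -1.2, 4.4]
finger_gap: 0.0104
```

Contact. I release it and go on to short post A.

```bash
python3 -m inch '[[[0,0,0,0],[0,0,0,0],[0,0,0,0],[0,0,0,0]]]' 150 40; python3 -m inch '[[[0,0,-0.01,0],[0,0,-0.03,0],[0,0,-0.03,0],[0,0,-0.02,0],[0,0,0,0],[0,0,0,0]]]'; python3 -c "
from h import *
plan(441.8,3.3,70,126)"
```

```text
time_s: 24.92
ee_pos: [0.4066, 0.3132, 0.0207]
ee_rot: [-3.142, 0.0, 1.431]
wrist_force: [0.6, 0.9, 0.4]
finger_gap: 0.0352
time_s: 25.68
ee_pos: [0.4062, 0.3129, 0.1103]
ee_rot: [-3.141, 0.0, 1.431]
wrist_force: [-1.0, -0.2, -0.5]
finger_gap: 0.0353
t=25.68 pos [406.2 312.9 110.3] yaw 82.0 rp [-3.141  0.   ] j6 2.04 gap 35.3 F [-1.  -0.2 -0.5]
  shift now: x -301.7 y 78.4 z 40.3  turn -44.0
  after turn: x -271.4 y -153.2
```

```bash
python3 -m inch '[[[-0.0503,0.0131,0,0],[-0.0503,0.0131,0,0],[-0.0503,0.0131,0,0],[-0.0503,0.0131,0,0],[-0.0503,0.0131,0,0],[-0.0503,0.0131,0,0],[0,0,0,10.5],[0,0,0,10.5],[0,0,0,10.5],[0,0,0,10.5],[0,0,0,10.5],[0,0,0,10.5]]]'; python3 -m inch '[[[0,0,0,10.5],[0,0,0,10.5],[0,0,0.01,10.5],[0,0,0.01,10.5],[0,0,0.01,10.5],[0,0,0.01,10.5],[0,0,0,10],[0,0,0,0]]]';python3 -c "
from h import *
plan(441.8,3.3,17.5,-54)
f=ctrl.grab_frame('side');save(f,'s7.png',(230,100,380,240),4.2)"
```

```text
time_s: 27.18
ee_pos: [0.4417, 0.0032, 0.1097]
ee_rot: [-3.141, 0.002, 0.326]
wrist_force: [-0.2, 0.2, -0.5]
finger_gap: 0.0354
time_s: 28.18
ee_pos: [0.4418, 0.0032, 0.07]
ee_rot: [3.14, 0.001, -0.941]
wrist_force: [0.6, 0.5, -0.0]
finger_gap: 0.0352
t=28.18 pos [441.8   3.2  70. ] yaw -53.9 rp [3.14e+00 1.00e-03] j6 0.27 gap 35.2 F [ 0.6  0.5 -0. ]
  shift now: x -0.1 y -0.1 z 52.5  turn 0.1
  after turn: x -0.1 y -0.1
```

View pics/s7.png

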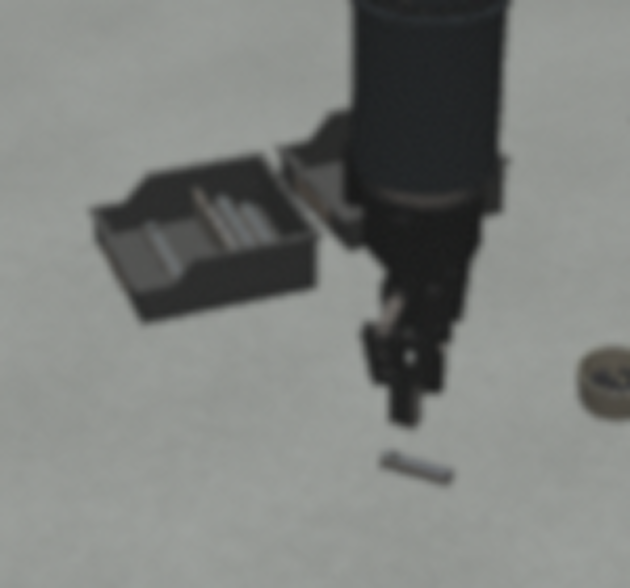

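The long post lies flat in its front compartment at (165,248), and short post A at (417,468) is under the jaws.

```bash
python3 -m inch '[[[0,0,0.02,0],[0,0,0.02,0],[0,0,0.01,0],[0,0,0.0025,0],[0,0,0,0]]]'; python3 -m inch '[[[0,0,0,0],[0,0,0,0],[0,0,0,0],[0,0,0,0],[0,0,0,0]]]' 255 40; python3 -m inch '[[[0,0,-0.01,0],[0,0,-0.04,0],[0,0,-0.05,0],[0,0,0,-10.5],[0,0,0,-10.5],[0,0,0,-10.5],[0,0,0,-10.5],[0,0,0,-11],[0,0,0,0]]]';  python3 -c "
from h import *
plan(578,-297,110,-0.7)"
```

```text
time_s: 28.85
ee_pos: [0.4427, 0.0035, 0.0186]
ee_rot: [-3.141, -0.0, -0.941]
wrist_force: [-0.0, -0.2, 0.4]
finger_gap: 0.0351
time_s: 29.48
ee_pos: [0.4429, 0.0035, 0.0189]
ee_rot: [-3.141, -0.001, -0.942]
wrist_force: [-1.4, -0.6, 6.1]
finger_gap: 0.0106
time_s: 30.6
ee_pos: [0.4423, 0.0034, 0.1186]
ee_rot: [-3.141, -0.0, -0.024]
wrist_force: [-0.0, -0.2, -1.3]
finger_gap: 0.0104
t=30.60 pos [442.3   3.4 118.6] yaw -1.4 rp [-3.141 -0.   ] j6 1.18 gap 10.4 F [-0.  -0.2 -1.3]
  shift now: x 142.7 y 297.1 z 8.6  turn -0.7
  after turn: x 139.4 y 298.7
```

```bash
python3 -m inch '[[[0.0203,0.0425,0,0],[0.0203,0.0425,0,0],[0.0203,0.0425,0,0],[0.0203,0.0425,0,0],[0.0203,0.0425,0,0],[0.0203,0.0425,0,0],[0.0203,0.0425,0,0],[0,0,0.01,-0.7],[0,0,0.03,0],[0,0,0.02,0],[0,0,0,0],[0,0,0,0]]]';  python3 -c "
from h import *
plan(578,-297,22,-0.7)
f=ctrl.grab_frame('side');save(f,'s8.png',(390,190,520,290),6)"
```

```text
time_s: 32.1
ee_pos: [0.5785, -0.2971, 0.0594]
ee_rot: [3.141, -0.001, -0.01]
wrist_force: [-0.8, 0.3, -0.3]
finger_gap: 0.0105
t=32.10 pos [ 578.5 -297.1   59.4] yaw -0.6 rp [ 3.141e+00 -1.000e-03] j6 1.79 gap 10.5 F [-0.8  0.3 -0.3]
  shift now: x -0.5 y -0.1 z 37.4  turn 0.1
  after turn: x -0.5 y -0.1
```

View pics/s8.png

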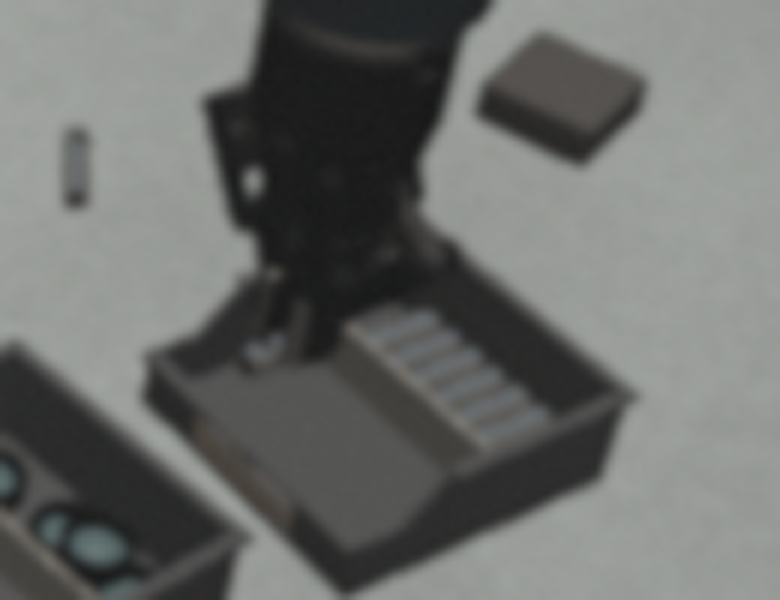

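Post A is over the front compartment, its end visible at (262,350), clear of the walls. I lower it.

```bash
python3 -m inch '[[[0,0,0.02,0],[0,0,0.01,0],[0,0,0.004,0],[0,0,0.001,0],[0,0,0,0]]]';python3 -m inch '[[[0,0,0.001,0],[0,0,0.001,0],[0,0,0,0]]]';python3 -m inch '[[[0,0,0.0006,0],[0,0,0,0]]]';python3 -m inch '[[[0,0,0.0006,0],[0,0,0,0]]]'
```

```text
time_s: 32.78
ee_pos: [0.5784, -0.2973, 0.0238]
ee_rot: [3.141, -0.001, -0.01]
wrist_force: [0.2, -0.1, 0.2]
finger_gap: 0.0104
time_s: 33.15
ee_pos: [0.5783, -0.2972, 0.022]
ee_rot: [3.141, -0.001, -0.009]
wrist_force: [-1.4, 1.9, 4.0]
finger_gap: 0.0108
time_s: 33.4
ee_pos: [0.5782, -0.2972, 0.0219]
ee_rot: [3.141, -0.001, -0.009]
wrist_force: [-2.2, 2.1, 7.5]
finger_gap: 0.0102
time_s: 33.65
ee_pos: [0.5783, -0.2972, 0.0219]
ee_rot: [3.141, -0.001, -0.009]
wrist_force: [-3.8, 4.5, 10.3]
finger_gap: 0.0107
```

```bash
python3 -m inch '[[[0,0,0,0],[0,0,0,0],[0,0,0,0],[0,0,0,0]]]' 165 40; python3 -m inch '[[[0,0,-0.01,0],[0,0,-0.03,0],[0,0,-0.03,0],[0,0,-0.02,0],[0,0,0,0],[0,0,0,0]]]'; python3 -c "
from h import *
plan(607.7,-121.6,70,51.5)"
```

```text
time_s: 34.15
ee_pos: [0.5782, -0.2978, 0.0203]
ee_rot: [3.141, -0.001, -0.01]
wrist_force: [-0.7, -5.2, 3.2]
finger_gap: 0.0303
time_s: 34.9
ee_pos: [0.5775, -0.2963, 0.1089]
ee_rot: [-3.14, 0.002, -0.01]
wrist_force: [0.8, 1.0, 0.1]
finger_gap: 0.0304
t=34.90 pos [ 577.5 -296.3  108.9] yaw -0.6 rp [-3.14e+00  2.00e-03] j6 1.80 gap 30.4 F [0.8 1.  0.1]
  shift now: x 28.6 y -174.9 z 38.9  turn -52.1
  after turn: x 155.5 y -85.1
```

```bash
python3 -m inch '[[[0.0071,-0.0437,0,0],[0.0071,-0.0437,0,0],[0.0071,-0.0437,0,0],[0.0071,-0.0437,0,0],[0,0,0.01,-10.4],[0,0,0.01,-10.4],[0,0,0.01,-10.4],[0,0,0.01,-10.4],[0,0,0,-10.4],[0,0,0,0]]]' 150; python3 -c "
from h import *
plan(607.7,-121.6,17.5,51.5)
f=ctrl.grab_frame('side');save(f,'s9.png',(370,150,520,290),4.2)"
```

```text
time_s: 36.15
ee_pos: [0.6072, -0.1224, 0.0687]
ee_rot: [-3.139, 0.001, 0.896]
wrist_force: [0.1, -0.8, -0.1]
finger_gap: 0.0355
t=36.15 pos [ 607.2 -122.4   68.7] yaw 51.4 rp [-3.139e+00  1.000e-03] j6 2.41 gap 35.5 F [ 0.1 -0.8 -0.1]
  shift now: x 0.9 y -0.1 z 51.2  turn -0.1
  after turn: x 0.9 y -0.1
```

View pics/s9.png

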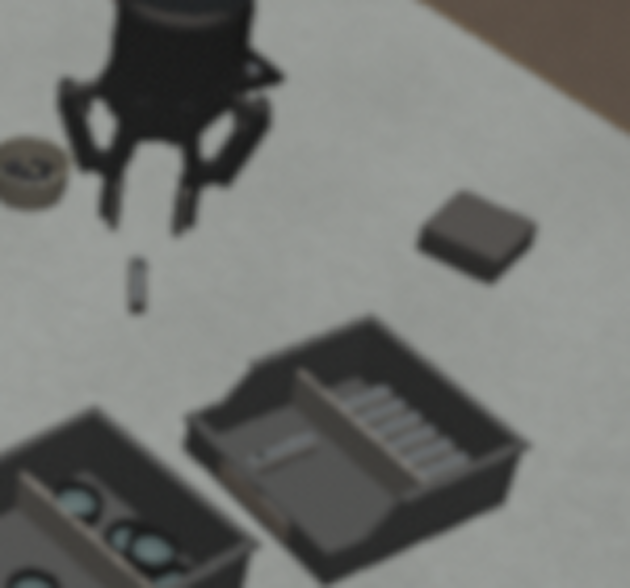

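Post A lies flat at (285,447), and B at (137,285) is centred between the jaws. I grip it.

```bash
python3 -m inch '[[[0.001,0,0.02,0],[0,0,0.02,0],[0,0,0.008,0],[0,0,0.0025,0],[0,0,0,0]]]'; python3 -m inch '[[[0,0,0,0],[0,0,0,0],[0,0,0,0],[0,0,0,0],[0,0,0,0]]]' 255 40; python3 -m inch '[[[0,0,-0.01,0],[0,0,-0.04,0],[0,0,-0.05,0],[0,0,0,10.4],[0,0,0,10.4],[0,0,0,10.4],[0,0,0,10.4],[0,0,0,10.4],[0,0,0,0]]]';  python3 -c "
from h import *
plan(578,-342,110,-0.7)"
```

```text
time_s: 36.83
ee_pos: [0.6091, -0.1219, 0.0201]
ee_rot: [3.141, -0.0, 0.897]
wrist_force: [-0.9, -0.6, 0.1]
finger_gap: 0.0352
time_s: 37.45
ee_pos: [0.6093, -0.1219, 0.0205]
ee_rot: [3.14, -0.001, 0.898]
wrist_force: [-0.6, 0.9, 6.6]
finger_gap: 0.0102
time_s: 38.58
ee_pos: [0.6085, -0.1218, 0.1196]
ee_rot: [-3.141, 0.0, -0.008]
wrist_force: [0.7, 0.6, -0.9]
finger_gap: 0.0102
t=38.58 pos [ 608.5 -121.8  119.6] yaw -0.5 rp [-3.141  0.   ] j6 1.51 gap 10.2 F [ 0.7  0.6 -0.9]
  shift now: x -28.7 y 220.5 z 9.6  turn 0.2
  after turn: x -27.8 y 220.6
```

```bash
python3 -m inch '[[[-0.0057,0.0441,0,0],[-0.0057,0.0441,0,0],[-0.0057,0.0441,0,0],[-0.0057,0.0441,0,0],[-0.0057,0.0441,0,0],[0,0,0,0],[0,0,0.03,0],[0,0,0.03,0],[0,0,0,0],[0,0,0,0]]]';  python3 -c "
from h import *
plan(578,-342,23.5,-0.7)
f=ctrl.grab_frame('side');save(f,'s10.png',(390,190,520,290),6)"
```

```text
time_s: 39.83
ee_pos: [0.5789, -0.3421, 0.0611]
ee_rot: [3.14, -0.001, -0.007]
wrist_force: [-0.0, -0.1, -0.5]
finger_gap: 0.0102
t=39.83 pos [ 578.9 -342.1   61.1] yaw -0.4 rp [ 3.14e+00 -1.00e-03] j6 1.86 gap 10.2 F [-0.  -0.1 -0.5]
  shift now: x -0.9 y -0.1 z 37.6  turn 0.3
  after turn: x -0.9 y -0.1
```

View pics/s10.png

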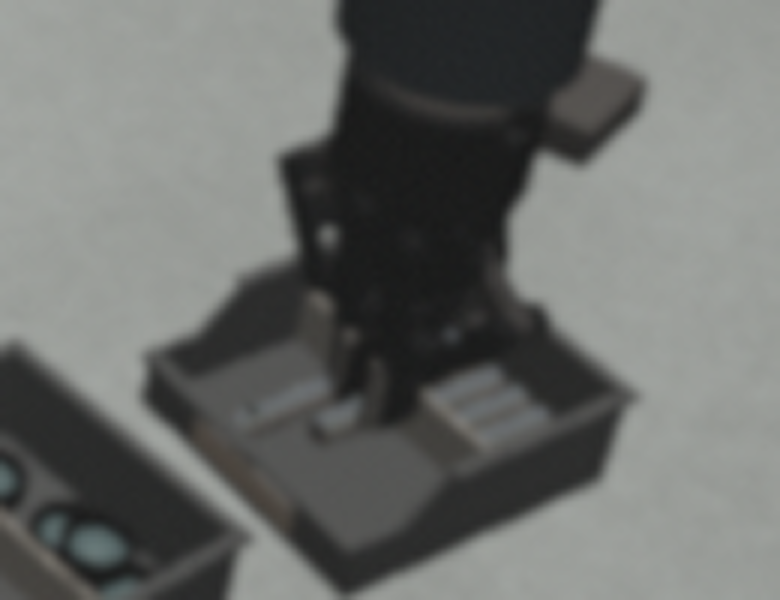

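B hangs at (340,415), apart from A at (285,405). I lower it.

```bash
python3 -m inch '[[[0,0,0.02,0],[0,0,0.01,0],[0,0,0.003,0],[0,0,0.001,0],[0,0,0,0]]]';python3 -m inch '[[[0,0,0.001,0],[0,0,0.001,0],[0,0,0,0]]]';python3 -m inch '[[[0,0,0.0006,0],[0,0,0,0]]]'
```

```text
time_s: 40.5
ee_pos: [0.5784, -0.3422, 0.0262]
ee_rot: [3.141, -0.001, -0.009]
wrist_force: [0.5, 0.3, -1.1]
finger_gap: 0.0099
time_s: 40.88
ee_pos: [0.5781, -0.3421, 0.0236]
ee_rot: [3.142, -0.0, -0.01]
wrist_force: [0.2, -0.4, 0.2]
finger_gap: 0.0103
time_s: 41.12
ee_pos: [0.5781, -0.3421, 0.0235]
ee_rot: [3.141, -0.0, -0.009]
wrist_force: [-2.0, 1.0, 4.3]
finger_gap: 0.0102
```

```bash
python3 -m inch '[[[0,0,0,0],[0,0,0,0],[0,0,0,0],[0,0,0,0]]]' 180 40; python3 -m inch '[[[0,0,-0.01,0],[0,0,-0.03,0],[0,0,-0.04,0],[0,0,-0.04,0],[0,0,-0.04,0],[-0.03,-0.04,0,0],[-0.03,-0.04,0,0],[-0.03,-0.04,0,0],[-0.03,-0.04,0,0],[-0.03,-0.04,0,0],[-0.02,-0.05,0,0],[0,-0.05,0,0]]]'; python3 - <<'E'
from h import *
print(ctrl.get_state()["ee_pos"],ctrl.get_state()["time_s"])
f=ctrl.grab_frame("top"); W=cloud(f); s=ctrl.grab_frame("side")
for r in ctrl.recognise("screw_tub",s)[:1]:print(r)
a=f["pixels"][95:240,175:470]; b=s["pixels"][110:320,240:510]
a=cv2.resize(a,(790,388)); b=cv2.resize(b,(270*1,210)); 
cv2.imwrite("pics/end_top.png",a[:,:,::-1]); save(s,"end_side.png",(240,105,510,325),2.7)
E
```

```text
time_s: 41.62
ee_pos: [0.5781, -0.342, 0.0229]
ee_rot: [-3.142, 0.0, -0.01]
wrist_force: [0.3, -0.5, -0.5]
finger_gap: 0.025
time_s: 43.12
ee_pos: [0.4099, -0.0394, 0.1843]
ee_rot: [-3.141, -0.002, -0.01]
wrist_force: [0.9, -0.1, -0.1]
finger_gap: 0.0252
[ 0.40985731 -0.03936259  0.18427431] 43.125
{'rect': [365.5, 179.4, 389.0, 199.4], 'p': 0.55}
```

View pics/end_side.png

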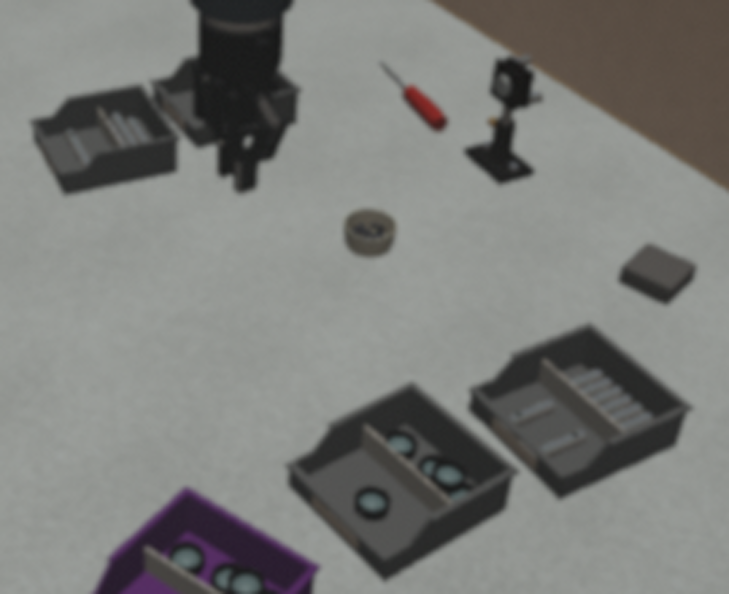

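In the side view, both short posts lie flat at (535,408) and (563,440), the lens mount is flat at (372,502), the long post is at (75,148) and the tub is upright at (370,232). The arm hides the holder, so I check it and the tub by depth from the top camera, with no more pictures left to view.

```bash
python3 - <<'E'
from h import *
f=ctrl.grab_frame("top"); W=cloud(f)*1000; T0=np.load("pics/top0.npy")*1000
def at(W,x,y,r,lo,hi):
    m=(np.hypot(W[...,0]-x,W[...,1]-y)<r)&(W[...,2]>lo)&(W[...,2]<hi); P=W[m]; return len(P),np.round(P.mean(0),1) if len(P) else None, np.round(P[:,2].max(),1) if len(P) else None
print("holder",at(W,586,332,24,44,70)); print("lens",at(W,384,-315,25,9,30)); print("long",at(W,406,313,30,9,30))
print("A",at(W,578,-297,18,9,25),"B",at(W,578,-342,18,9,25)); print("tub now",at(W,613,8,40,6,45),"before",at(T0,613,8,40,6,45))
E
```

```text
holder (71, array([586.7, 332.2,  50.9]), np.float64(57.7))
lens (82, array([ 384.2, -314.3,   12. ]), np.float64(18.3))
long (0, None, None)
A (46, array([ 577.8, -294.3,   13.8]), np.float64(18.2)) B (50, array([ 579. , -340.1,   13.4]), np.float64(18.3))
tub now (125, array([622.7,  16.5,  18.2]), np.float64(31.2)) before (231, array([613.9,   8.5,  17.4]), np.float64(30.2))
```

The arm partly hides the tub, and the long post gave no points. I move the arm aside and measure again.

```bash
python3 -m inch '[[[-0.02,0.05,-0.01,0],[-0.02,0.05,-0.01,0],[-0.02,0.05,-0.01,0],[-0.02,0.05,0,0],[0,0.05,0,0],[0,0,0,0],[0,0,0,0]]]'; python3 - <<'E'
from h import *
f=ctrl.grab_frame("top"); W=cloud(f)*1000; T0=np.load("pics/top0.npy")*1000
def at(W,x,y,r,lo,hi):
    m=(np.hypot(W[...,0]-x,W[...,1]-y)<r)&(W[...,2]>lo)&(W[...,2]<hi); P=W[m]; return len(P),np.round(P.mean(0),1) if len(P) else None
print("tub now",at(W,613,8,40,6,45),"before",at(T0,613,8,40,6,45))
m=(np.hypot(W[...,0]-406,W[...,1]-313)<33); P=W[m]; print("long region",len(P),np.isnan(W[...,2]).sum(),np.percentile(P[:,2],[5,50,90,97,100]))
g=f["pixels"].astype(int).sum(-1); v,u=np.nonzero(m); print(u.min(),u.max(),v.min(),v.max()); print(g[v.min():v.max()+1:2,u.min():u.max()+1:3]//3)
E
```

```text
time_s: 44.2
ee_pos: [0.3279, -0.2902, 0.2129]
ee_rot: [-3.141, 0.0, -0.012]
wrist_force: [0.6, 0.7, -0.4]
finger_gap: 0.025
tub now (230, array([613.8,   8.4,  17.3])) before (231, array([613.9,   8.5,  17.4]))
long region 399 1037 [-0.14765173  3.57486695 14.15468168 16.88944486 20.89692283]
203 226 192 213
[[ 99 100 101 101 102 102 103 103]
 [100 101 101 101 103 102 102 103]
 [100 101 102 101 102 103 104 103]
 [ 70 101 101 103 103 103 103 104]
 [ 91  92  85  75  71 103 103 104]
 [ 79  87  89  91  90  91  83  71]
 [102 102  74  65  86  88  91  92]
 [102 102 103 103 103 103  76  72]
 [101 103 103 104 104 105 104 105]
 [100 102 103 103 104 105 105 105]
 [102 102 103 103 103 104 105 106]]
```

The tub has not moved, and the long post lies flat with its top at about 15 mm, parallel to the divider. I hand in.

```bash
python3 -c "
from station import ctrl
print(ctrl.get_state()['wrist_force']); print(ctrl.job_done())"
```

```text
[ 0.25285975 -0.38312932  0.12658966]
the job is handed in; nothing more can be done
None
```

All five parts are put away, each in the empty front compartment of its matching bin, and the job was handed in at about 44 s of the 112 s allowed. The purple look-alike bin was left alone.

- **Placing:** every part was lowered until the wrist force showed light contact, at most about 11 N, before I released it.
- **Post holder:** it stands upright. The top camera's depth shows its top about 51 mm up at the spot where I released it.
- **Lens mount and short posts:** the last side view shows them flat. The two short posts are about 45 mm apart.
- **Long post:** it lies flat and parallel to the divider, with its top at roughly 15 mm.
- **Screw tub:** it is within 0.2 mm of where it started.

- **Checks that failed or disagreed:**
  - With the arm in the way, the long post first gave no depth points and the tub seemed to have moved 9–12 mm. Both came out right once the arm was moved aside.
  - The last top picture could not be viewed because the 16-picture limit was reached, so I used depth and brightness values instead.
  - Releasing the first short post gave a brief sideways force of about 5 N. The post was unaffected.

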